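# Draw the drain stand's funnel boom out to its mark and hold it

## Task

The funnel boom of the drain stand is stowed: take the blue stop sleeve up off its post and leave it in the white tray. Then squeeze the black upright grip so that its red lock button goes fully in, draw the boom out until the red pointer stands on the middle of the yellow mark on the scale, and finish still holding it there with the button squeezed, because a spring pulls the boom back. Leave the two cans and the beaker where they are.

Things in the scene. Friction and masses are not known exactly. Their poses are not given: they have to be found in the camera images.
- stand: Drain stand, fixed: white base plate 350 x 165 mm, 12 mm thick, and green outer tube (top 60 mm high). Origin on the bench under the tube's mouth; x = level way the boom comes out, y = level, square to it, z up. Steel post, 12 mm across, top 55 mm above the bench, at x 85, y 60 mm. White scale, black ticks every 10 mm, at y -45 to -75 mm, 50 mm high.
- sleeve: Blue plastic stop sleeve, loose: tube 36 mm outside, 20 mm bore, 80 mm long, about 90 g. It starts upright over the steel post, on the base plate, where it blocks a lug of the boom, which can then come out only a few mm. Raise it straight up 45 mm or more to clear the post. Origin at the centre of its lower end.
- sleeve_mid (a point): Centre of the blue sleeve, half-way up (40 mm from either end; 52 mm above the bench at the start). Best gripped across its 36 mm in the upper half, about 20 mm above this point, clear of the boom beside it.
- tray: White open tray, fixed, 150 x 150 mm outside, walls 5 mm thick and 28 mm high, floor 5 mm thick. Origin on the bench under its centre, axes along its sides, z up.
- boom: The sliding boom: aluminium bar, black head with upright grip, funnel ring, red pointer, lug. Axes as the stand's; origin at bench height under the head. Starts fully in and latched; travel 125 mm. Pulling it out takes 4 to 6 N; let go, it springs back almost home. The latch frees it only while the lock button is in by more than 4.5 mm.
- grip (a point): Centre of the boom's upright black grip at the height of the button's middle, 98 mm above the bench. The grip is 26 x 26 mm in plan, from 64 to 122 mm high; all else near it is under 65 mm, save the sleeve on its post. The red button stands out 8 mm from its +y face (stand's axes): 34 mm in all. Fingers closing along y from above squeeze it in.
- lock_button (a joint): Travel of the red lock button (face 18 mm wide, from 83 to 113 mm above the bench) into the grip: 0 = out (locked), 0.006 m = fully in. A spring pushes it out: 2 N at first, 6 N fully in. Squeeze with 15 N or more so that the fingers do not slip.
- pointer (a point): Red pointer of the boom, a 3 mm wide strip across the scale; this point lies on its middle line over the middle of the scale. It moves with the boom.
- mark: Yellow clip mark on the scale, 12 mm wide along the scale, fixed; axes as those of the stand. Origin at bench height beneath the middle of the mark. The pointer is on the mark when pointer and origin agree along the stand's x axis (within half the mark's width).
- can_a: Gold food can, 74 mm across, 55 mm high, loose; origin at the centre of its underside. To be left alone.
- can_b: Second gold food can, of the same size. To be left alone.
- beaker: Clear plastic beaker, 72 mm across at the rim, 90 mm high, loose; origin at the centre of its underside. To be left alone.
Mind the look-alikes: they are no part of the job. Leave any orange or turquoise look-alike of the sleeve alone.

How it is judged:
By the outcome, as a careful person would: the job done as asked, in the order asked, and still so for the second after the job is handed in, while the arm keeps its last pose, push and grip.
It also fails if it takes over 56 s, if anything falls off the work surface, if the arm or the gripper's body presses on something with over 40 N, if the wrist force passes 120 N, or if a joint passes its speed limit or range.

## Robot

A 6-joint arm with a two-finger parallel gripper is mounted at the origin on the work surface. World frame = base frame: x ahead of the robot, y to its left, z up, the work surface at z = 0. Lengths are in m, angles in rad, forces in N, time in s.
With the tool pointing down it reaches from about 0.35 to 0.95 m from the base axis. Payload 17.4 kg.
Tool frame: the origin (TCP) lies midway between the tips of the shut fingers; the grasp point (between the pads) lies 19 mm behind it (r.grip_depth is the distance from the TCP to the grasp point, in m); z points along the fingers, y is the direction in which the jaws open and shut (so a half turn about z gives the same grasp; the last joint's range is limited). The gripper opens to 93 mm and grips with 3 to 60 N. Pads are 15 mm wide; open, the fingers measure 128 mm over their backs; the gripper's body (75 mm by 188 mm) begins 65 mm behind the grasp point.
Start: joints at [-1.33, 0.116, 1.442, -0, 1.584, -0.038], TCP at [0.186, -0.649, 0.192] pointing down, gripper open.
Joint ranges: [-2.83, 2.83], [-0.83, 2.19], [0.07, 2.5], [-1.14, 4.28], [0.01, 3], [-2.97, 2.97]. Speed limits (rad/s): [1.89, 1.89, 2.22, 3.14, 3.14, 3.14].

## Interface

Orientations are given as [roll, pitch, yaw] about the fixed x, y, z axes, in that order (R = Rz(yaw) Ry(pitch) Rx(roll)).
In Python, from workcell import r gives the robot as it stands.
- The arm moves only by the tool apply_moves, never from a script. Its argument "steps" is one flat list of numbers, 7 for each row, row after row: the opening in per cent of the stroke, from 0 (shut) to 100 (fully open), then the shift along the tool's x, y, z in mm, then the turn, a rotation vector about the tool's x, y, z in rad. A call has 1 to 8 rows; each row is the pose to reach, as a shift and turn from the pose commanded when the call began, along the tool's axes at that moment; what a row does not reach only later rows make up. A row lasts 1/12 s, in which the tool goes at most 41.7 mm and 7.16 degrees, less where a joint would pass 70% of its speed; a pose out of reach is approached as far as the arm can. A call with a gripper value outside its range is refused whole. The fingers move at their own pace and stop on an object; the grip force is fixed at half the most. Time passes only in rows, so rows that repeat a pose let the fingers close. It gives the time, the measured TCP pose, the force and the opening at its end, in the units of the state.
- r.get_obs(): the state, without advancing time (a new reading comes with each control period).
- r.camera(name): name is "scene" or "top" or "wrist"; returns the picture (400x640x3 uint8, red, green, blue); there is no depth.
- r.camera_model(name): a dict with "camera_matrix" (3x3 intrinsics, pixels), "distortion" ([k1, k2, p1, p2, k3] as OpenCV has them; the pictures are not rectified), "R" (3x3) and "t" (3): a world point X has camera coordinates R X + t. Camera axes: x right, y down, z forward; pixel columns grow to the right and rows downward; lengths in m; the calibration is good to about 2 mm. A picture is of the moment at which its call begins: read the wrist's pose just before it. camera_model takes no time and is no camera call; for the wrist camera it gives the pose at the moment of the call.
- r.finish_job(): hands the job in, once; it reports no verdict.
The state is a dict: "time": time; "joints": joint angles; "joint_vel": joint speeds; "joint_efforts": joint torques, N m; "tool_pos": TCP position; "tool_rot": TCP orientation; "ft_force": force on the tool from outside, world axes, zero at the start; "wrist_torque": the same for the moment, N m; "gripper_width": opening from 0.0 (shut) to 1.0 (fully open).
Only numpy, scipy, OpenCV 4.12 (cv2) and the standard library are available. Lean on these libraries where they do the work, as an engineer would, in place of code of your own. Each camera call takes 0.05 s, during which the arm holds its last target.

## Working session

There is one attempt and no reset: what is moved stays moved. The work goes in short steps, Python scripts to look and compute and a tool call to move; the robot and the scene stay as the last step left them, time stands still between calls to the robot, and variables do not carry over. Pictures are saved under pics/ and viewed, and the job is handed in when it is done.

Besides the shell and the picture viewer there is one more tool, called as name(argument=value, ...) on one line, values as JSON. apply_moves: Moves the arm, as the interface text tells. Its arguments: {"type":"object","properties":{"steps":{"type":"array","items":{"type":"number"}}},"required":["steps"]}

```bash
mkdir -p pics; ls; cat > h.py <<'E'
from workcell import r
import numpy as np, cv2
def snap(name,fn):
    im=r.camera(name); cv2.imwrite('pics/'+fn,im[:,:,::-1]); return im
def ray(name,px,m=None):
    m=m or r.camera_model(name)
    K=np.array(m['camera_matrix']);d=np.array(m['distortion']);R=np.array(m['R']);t=np.array(m['t'])
    u=cv2.undistortPoints(np.array([[px]],float),K,d)[0,0]
    v=R.T@np.array([u[0],u[1],1]); c=-R.T@t
    return c,v/np.linalg.norm(v)
def onz(name,px,z,m=None):
    c,v=ray(name,px,m); return c+v*(z-c[2])/v[2]
def proj(name,X,m=None):
    m=m or r.camera_model(name)
    K=np.array(m['camera_matrix']);d=np.array(m['distortion']);R=np.array(m['R']);t=np.array(m['t'])
    return cv2.projectPoints(np.array(X,float).reshape(-1,1,3),cv2.Rodrigues(R)[0],t,K,d)[0][:,0]
E
python3 - <<'E'
from h import *
np.set_printoptions(precision=4,suppress=True)
print(r.get_obs())
for n in ['scene','top']:
    snap(n,n+'0.png'); m=r.camera_model(n); print(n,-np.array(m['R']).T@m['t'],m['camera_matrix'])
E
```

```text
pics
{'time': 0.0, 'joints': array([-1.3298,  0.1165,  1.4423,  0.    ,  1.584 , -0.0378]), 'joint_vel': array([-0.002 ,  0.0014,  0.0009,  0.0005,  0.0001,  0.0002]), 'joint_efforts': array([ -0.0037, -72.1271, -62.2623,   0.0777,   0.0238,  -0.0001]), 'tool_pos': array([ 0.1857, -0.6487,  0.1915]), 'tool_rot': array([-3.1404, -0.0001,  0.2788]), 'ft_force': array([0.3735, 0.707 , 0.2012]), 'wrist_torque': array([ 0.0398, -0.0115, -0.0028]), 'gripper_width': 1.0024852990548532}
scene [ 1.0543 -0.6012  0.7187] [[419.7602   0.     322.7133]
 [  0.     419.7602 200.5627]
 [  0.       0.       1.    ]]
top [ 0.4942 -0.0037  1.1959] [[471.8535   0.     322.5551]
 [  0.     471.8535 200.4606]
 [  0.       0.       1.    ]]
```

View pics/top0.png

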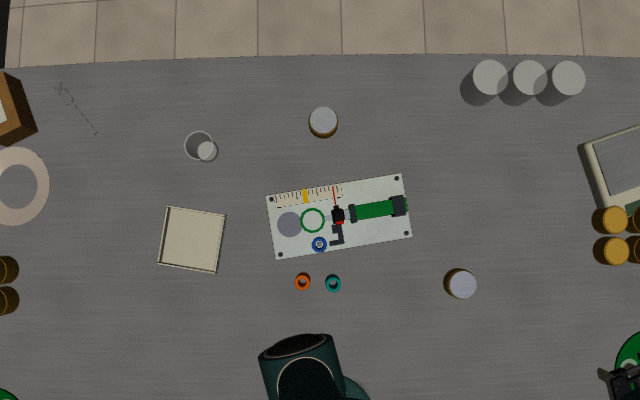

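View pics/scene0.png

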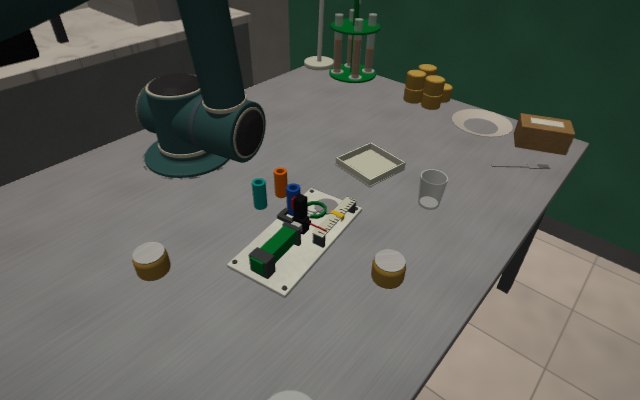

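```bash
python3 - <<'E'
import cv2
a=cv2.imread('pics/top0.png')[165:295,255:420]; cv2.imwrite('pics/topz.png',cv2.resize(a,None,fx=4.8,fy=4.5,interpolation=cv2.INTER_CUBIC))
a=cv2.imread('pics/scene0.png')[160:300,220:370]; cv2.imwrite('pics/scenez.png',cv2.resize(a,None,fx=4,fy=4,interpolation=cv2.INTER_CUBIC))
E
```

```text
(no output)
```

View pics/topz.png

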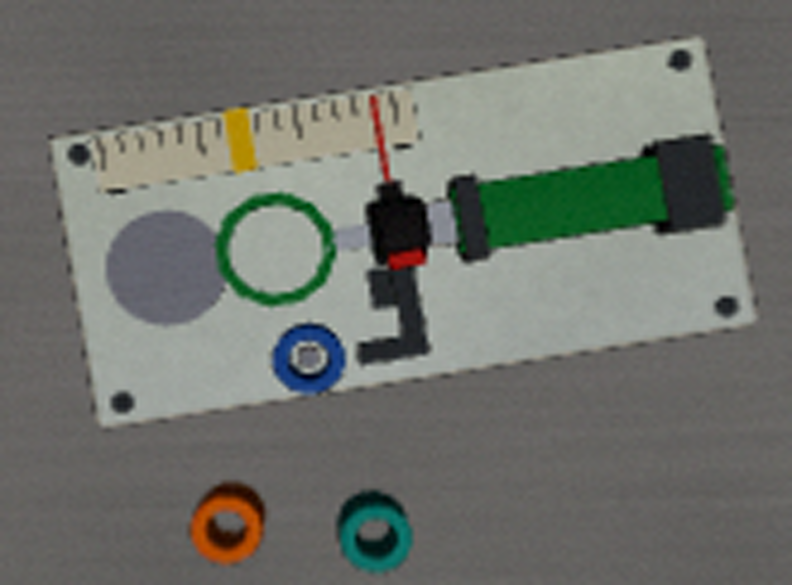

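View pics/scenez.png

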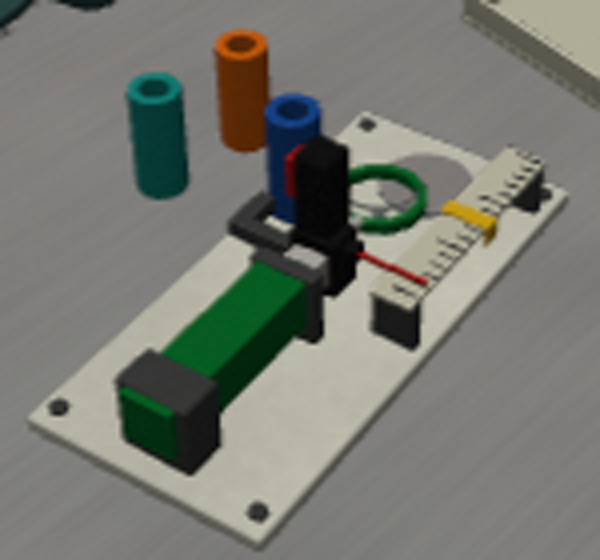

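```bash
python3 - <<'E'
from h import *
np.set_printoptions(precision=4,suppress=True)
def cz(p,fx,fy,x0,y0): return ((p[0]+.5)/fx+x0-.5,(p[1]+.5)/fy+y0-.5)
T=lambda x,y:cz((x,y),4.8,4.5,255,165)
S=lambda x,y:cz((x,y),4,4,220,160)
cs=[onz('top',T(*p),.012) for p in [(50,138),(703,38),(757,322),(100,428)]]
for c in cs: print(c)
ex=(cs[0]-cs[1]+cs[3]-cs[2]); print('yaw',np.arctan2(ex[1],ex[0]), np.linalg.norm(cs[0]-cs[1]),np.linalg.norm(cs[0]-cs[3]))
sc=[onz('scene',S(*p),.012) for p in [(567,195),(262,545),(30,420),(362,112)]]
print('scene corners');[print(c) for c in sc]
ex2=(sc[0]-sc[1]+sc[3]-sc[2]);print('yaw',np.arctan2(ex2[1],ex2[0]))
im=cv2.imread('pics/top0.png'); hsv=cv2.cvtColor(im,cv2.COLOR_BGR2HSV)
def cent(m):
    n,l,s,c=cv2.connectedComponentsWithStats(m.astype(np.uint8));i=1+np.argmax(s[1:,4]);return c[i],s[i]
for fn,cam in (('top0','top'),('scene0','scene')):
    im=cv2.imread(f'pics/{fn}.png'); hsv=cv2.cvtColor(im,cv2.COLOR_BGR2HSV)
    H,Sx,V=[hsv[:,:,i].astype(int) for i in range(3)]
    win=np.zeros(H.shape,bool)
    if cam=='top': win[165:295,255:420]=1
    else: win[160:300,220:370]=1
    for nm,m,z in (('blue',(H>105)&(H<130)&(Sx>120)&(V>60),.092),('yellow',(H>18)&(H<30)&(Sx>150)&(V>110),.05),('red',((H<6)|(H>174))&(Sx>150)&(V>80),.05)):
        c,s=cent(m&win); print(cam,nm,c,s,onz(cam,c,z))
print('sleeve top', onz('top',T(309,357),.092), onz('scene',S(292,110),.092))
print('tray',[onz('top',p,.028) for p in [(167,206),(226,213),(216,273),(157,266)]])
print('beaker',onz('top',(201,146),.05),'cans',onz('top',(323,122),.055),onz('top',(461,284),.055))
E
```

```text
[0.5824 0.1318 0.012 ]
[ 0.6325 -0.213   0.012 ]
[ 0.4724 -0.2369  0.012 ]
[0.4204 0.1078 0.012 ]
yaw 1.7177579101065155 0.3484281259562377 0.16373610715789538
scene corners
[0.5832 0.1295 0.012 ]
[ 0.6356 -0.2121  0.012 ]
[ 0.4752 -0.2354  0.012 ]
[0.4203 0.1074 0.012 ]
yaw 1.7262819396794078
top blue [318.8448 244.1724] [312 237  15  15 116] [ 0.4597 -0.0016  0.092 ]
top yellow [304.5385 195.5077] [302 189   6  14  65] [0.5772 0.0311 0.05  ]
top red [339.2727 222.2727] [336 221   8   4  22] [ 0.5105 -0.0521  0.05  ]
scene blue [291.0994 194.3646] [286 184  14  32 181] [ 0.4759 -0.0244  0.092 ]
scene yellow [336.7778 213.2444] [330 210  14   8  45] [0.5743 0.0342 0.05  ]
scene red [317.5 226.5] [309 223  18   8  26] [ 0.5708 -0.0345  0.05  ]
sleeve top [ 0.4602 -0.0019  0.092 ] [ 0.4581 -0.0004  0.092 ]
tray [array([0.559 , 0.3769, 0.028 ]), array([0.5389, 0.2277, 0.028 ]), array([0.3908, 0.2542, 0.028 ]), array([0.4097, 0.403 , 0.028 ])]
beaker [0.7045 0.2849 0.05  ] cans [ 0.7569 -0.0172  0.055 ] [ 0.3542 -0.3453  0.055 ]
```

```bash
cat >> h.py <<'E'
from scipy.spatial.transform import Rotation as Ro
np.set_printoptions(precision=4,suppress=True)
def delta(p,yaw,pos=None,rot=None):
    o=r.get_obs(); pos=o['tool_pos'] if pos is None else np.array(pos); rot=o['tool_rot'] if rot is None else rot
    R0=Ro.from_euler('xyz',rot); R1=Ro.from_euler('xyz',[np.pi,0,yaw])
    print('shift mm',R0.inv().apply(np.array(p)-pos)*1000,'turn',(R0.inv()*R1).as_rotvec(),'opening mm',o['gripper_width']*93, 't',o['time'],'F',o['ft_force'],'pos',o['tool_pos'],o['tool_rot'],'j',o['joints'])
E
python3 - <<'E'
from h import *
delta((.4595,-.0015,.19),1.722)
E
```

```text
shift mm [ 441.353  -546.9075    2.1593] turn [-0.0008 -0.0008 -1.4432] opening mm 92.90981817099629 t 0.1 F [-0.4038 -0.023  -0.9091] pos [ 0.1857 -0.6487  0.1916] [-3.1405 -0.      0.2788] j [-1.3298  0.1165  1.4422 -0.      1.584  -0.0378]
```

apply_moves(steps=[65, 441, -547, 2, 0, 0, -1.443, 65, 441, -547, 2, 0, 0, -1.443, 65, 441, -547, 2, 0, 0, -1.443, 65, 441, -547, 2, 0, 0, -1.443, 65, 441, -547, 2, 0, 0, -1.443, 65, 441, -547, 2, 0, 0, -1.443, 65, 441, -547, 2, 0, 0, -1.443, 65, 441, -547, 2, 0, 0, -1.443])

```text
time: 0.77
tool_pos: [0.3156, -0.34, 0.191]
tool_rot: [-3.142, -0.0, 1.284]
ft_force: [0.6, -0.3, 0.7]
gripper_width: 0.655
```

```bash
python3 - <<'E'
from h import *
delta((.4595,-.0015,.19),1.722)
E
```

```text
shift mm [365.3401  42.4678   1.0427] turn [-0.     -0.0001 -0.4376] opening mm 60.879951926164146 t 0.7667 F [ 0.6204 -0.2998  0.7169] pos [ 0.3156 -0.34    0.191 ] [-3.1416 -0.0001  1.2844] j [-0.8776 -0.3568  1.8748  0.      1.6236 -0.5913]
```

apply_moves(steps=[65, 365, 42, 1, 0, 0, -0.438, 65, 365, 42, 1, 0, 0, -0.438, 65, 365, 42, 1, 0, 0, -0.438, 65, 365, 42, 1, 0, 0, -0.438, 65, 365, 42, 1, 0, 0, -0.438, 65, 365, 42, 1, 0, 0, -0.438, 65, 365, 42, 1, 0, 0, -0.438, 65, 365, 42, 1, 0, 0, -0.438])

```text
time: 1.43
tool_pos: [0.4474, -0.0336, 0.1904]
tool_rot: [3.141, 0.0, 1.717]
ft_force: [1.3, -0.8, 0.4]
gripper_width: 0.652
```

```bash
python3 - <<'E'
from h import *
delta((.4595,-.0015,.19),1.722)
E
```

```text
shift mm [29.9607 16.595   0.45  ] turn [ 0.0005  0.0002 -0.0051] opening mm 60.64750452850547 t 1.4333 F [ 1.3246 -0.8444  0.4146] pos [ 0.4474 -0.0336  0.1904] [3.1411 0.0002 1.7169] j [-0.1317 -0.3937  1.9027 -0.0001  1.6321 -0.2777]
```

apply_moves(steps=[65, 0, 0, 0, 0, 0, 0, 65, 0, 0, 0, 0, 0, 0, 65, 0, 0, 0, 0, 0, 0])

```text
time: 1.68
tool_pos: [0.4471, -0.0358, 0.1901]
tool_rot: [-3.141, 0.0, 1.718]
ft_force: [1.2, -0.1, -0.1]
gripper_width: 0.647
```

```bash
python3 - <<'E'
from h import *
delta((.4595,-.0015,.19),1.722)
m=r.camera_model('wrist');np.save('w1.npy',m,allow_pickle=True)
snap('wrist','w1.png'); print(-np.array(m['R']).T@m['t'])
E
```

```text
shift mm [32.0742 17.2726  0.1261] turn [-0.0006  0.0001 -0.0043] opening mm 60.1639013485087 t 1.6833 F [ 1.2478 -0.0544 -0.0956] pos [ 0.4471 -0.0358  0.1901] [-3.141   0.0001  1.7177] j [-0.1365 -0.3932  1.9028 -0.0003  1.6325 -0.2834]
[0.4382 0.0282 0.3822]
```

View pics/w1.png

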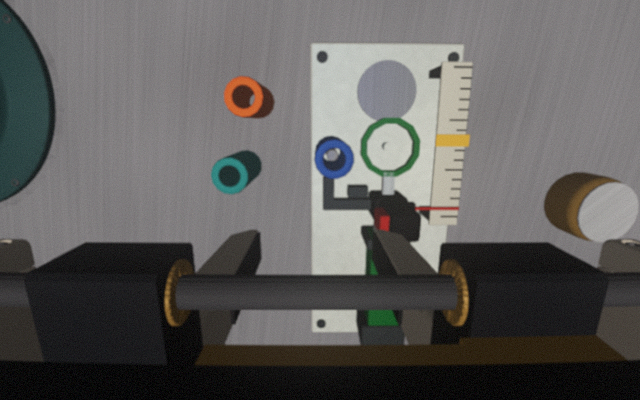

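```bash
python3 - <<'E'
from h import *
m=np.load('w1.npy',allow_pickle=True).item()
im=cv2.imread('pics/w1.png'); cv2.imwrite('pics/w1z.png',cv2.resize(im[30:260,290:490],None,fx=3.5,fy=2.6,interpolation=cv2.INTER_CUBIC))
hsv=cv2.cvtColor(im,cv2.COLOR_BGR2HSV);H,S,V=[hsv[:,:,i].astype(int) for i in range(3)]
def comps(mask,mn=15):
    n,l,s,c=cv2.connectedComponentsWithStats(mask.astype(np.uint8))
    return [(c[i],s[i]) for i in range(1,n) if s[i,4]>mn]
print('blue');[print(c,s,onz('wrist',c,.092,m)) for c,s in comps((H>105)&(H<130)&(S>120)&(V>70))]
print('yel');[print(c,s,onz('wrist',c,.05,m)) for c,s in comps((H>18)&(H<30)&(S>150)&(V>120))]
print('red');[print(c,s,onz('wrist',c,.05,m)) for c,s in comps(((H<8)|(H>172))&(S>150)&(V>70))]
cs=[onz('wrist',p,.012,m) for p in [(311,43),(464,45),(312,332)]]
print(cs); d=cs[0]-cs[2];print(np.arctan2(d[1],d[0])); d=cs[1]-cs[0];print(np.arctan2(d[1],d[0])+np.pi*0)
E
```

```text
blue
[333.557  158.2242] [316 139  37  40 745] [ 0.4581 -0.0008  0.092 ]
yel
[452.1257 139.9743] [436 135  33  11 350] [0.5765 0.0311 0.05  ]
red
[431.9697 208.0303] [415 207  43   4  66] [ 0.5725 -0.0414  0.05  ]
[383.9722 222.5069] [379 215  11  16 144] [ 0.5251 -0.0646  0.05  ]
[array([0.4209, 0.1076, 0.012 ]), array([0.5815, 0.1306, 0.012 ]), array([ 0.4719, -0.2357,  0.012 ])]
1.7183933671629414
0.14223898365611076
```

View pics/w1z.png

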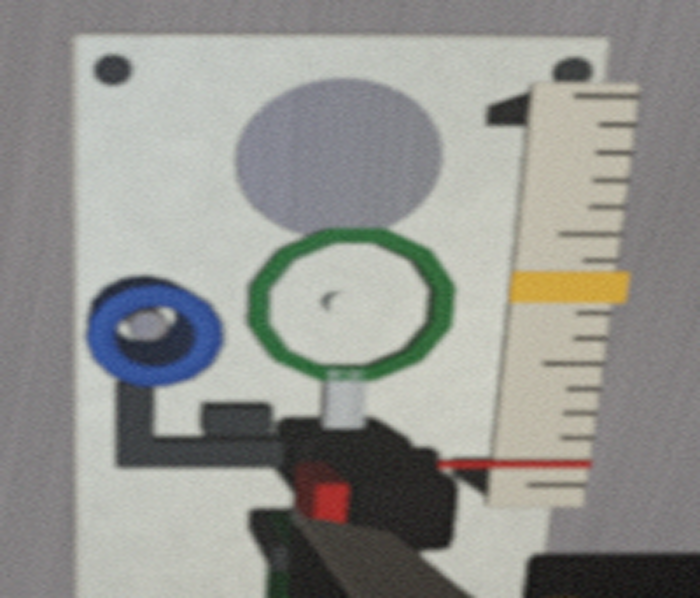

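```bash
python3 - <<'E'
from h import *
m=np.load('w1.npy',allow_pickle=True).item()
def tri(a,b):
    (c1,v1),(c2,v2)=a,b
    A=np.stack([v1,-v2],1);s=np.linalg.lstsq(A,c2-c1,rcond=None)[0]
    p,q=c1+v1*s[0],c2+v2*s[1]; return (p+q)/2,np.linalg.norm(p-q)
S=np.array([.459,-.0012]);a=1.719;ex=np.array([np.cos(a),np.sin(a)]);ey=np.array([-ex[1],ex[0]])
O=S-.085*ex-.060*ey; print('O',O)
T=lambda x,y:((x+.5)/4.8+254.5,(y+.5)/4.5+164.5)
W=lambda x,y:((x+.5)/3.5+289.5,(y+.5)/2.6+29.5)
def st(p): return np.array([(p[:2]-O)@ex,(p[:2]-O)@ey,p[2]])
for n,t,w in (('ring',(276,249),(351,304)),('lugcorner',(430,352),(117,466)),('lug tip',(358,352),(135,395)),('block top',(372,288),(237,404)),('head funnel side',(0,0),(0,0)) ,('sleeve',(309,357),(155,332))):
    if t==(0,0): continue
    p,e=tri(ray('top',T(*t)),ray('wrist',W(*w),m)); print(n,p,e,'stand',st(p))
hsv=cv2.cvtColor(cv2.imread('pics/w1.png'),cv2.COLOR_BGR2HSV)
for p in [(438,208),(452,140)]: print(st(onz('wrist',p,.05,m)))
print('pointer at scale mid', st(onz('wrist',W(540,464),.05,m)), 'mark', st(onz('wrist',W(570,288),.05,m)))
print('ticks',[st(onz('wrist',W(*p),.05,m))[:2] for p in [(606,97),(590,234),(575,364),(555,485)]])
# predicted grip from pointer x?
E
```

```text
O [ 0.5309 -0.0764]
ring [0.5177 0.0143 0.04  ] 0.0007791725260925756 stand [ 0.0917 -0.0003  0.04  ]
lugcorner [ 0.4598 -0.0639  0.032 ] 0.00032157242203222124 stand [0.0228 0.0685 0.032 ]
lug tip [ 0.4601 -0.0272  0.059 ] 0.003106301225150936 stand [0.0591 0.0628 0.059 ]
block top [ 0.4956 -0.0353  0.0124] 0.0002379467724884395 stand [0.0459 0.0289 0.0124]
sleeve [ 0.4596 -0.0019  0.0724] 4.154969032171601e-06 stand [0.0842 0.0595 0.0724]
[ 0.0285 -0.0527  0.05  ]
[ 0.0996 -0.0609  0.05  ]
pointer at scale mid [ 0.0284 -0.0591  0.05  ] mark [ 0.0991 -0.0614  0.05  ]
ticks [array([ 0.1692, -0.0652]), array([ 0.1196, -0.0653]), array([ 0.0694, -0.0658]), array([ 0.0194, -0.0646])]
```

apply_moves(steps=[65, 32.3, 16.8, 0, 0, 0, 0, 65, 32.3, 16.8, 0, 0, 0, 0, 65, 32.3, 16.8, 25, 0, 0, 0, 65, 32.3, 16.8, 55, 0, 0, 0, 65, 32.3, 16.8, 85, 0, 0, 0, 65, 32.3, 16.8, 115, 0, 0, 0, 65, 32.3, 16.8, 135, 0, 0, 0, 65, 32.3, 16.8, 135, 0, 0, 0])

```text
time: 2.4
tool_pos: [0.4569, -0.0026, 0.0513]
tool_rot: [-3.136, -0.001, 1.714]
ft_force: [-0.5, -0.5, -0.4]
gripper_width: 0.649
```

apply_moves(steps=[65, 0, 0, 0, 0, 0, 0, 30, 0, 0, 0, 0, 0, 0, 20, 0, 0, 0, 0, 0, 0, 20, 0, 0, 0, 0, 0, 0, 20, 0, 0, 0, 0, 0, 0, 20, 0, 0, 0, 0, 0, 0, 20, 0, 0, 0, 0, 0, 0])

```text
time: 2.98
tool_pos: [0.4596, -0.0013, 0.0562]
tool_rot: [3.141, 0.0, 1.717]
ft_force: [-1.8, -0.6, 6.4]
gripper_width: 0.373
```

```bash
python3 - <<'E'
from h import *
delta((.459,-.0013,.055),1.719)
snap('wrist','w2.png')
E
```

```text
shift mm [ 0.1292 -0.5816  1.1528] turn [ 0.001   0.0003 -0.0021] opening mm 34.668103691518716 t 2.9833 F [-1.797  -0.5781  6.3629] pos [ 0.4596 -0.0013  0.0562] [3.1405 0.0003 1.7169] j [-0.0584 -0.3028  2.0541 -0.0001  1.3891 -0.2045]
```

View pics/w2.png

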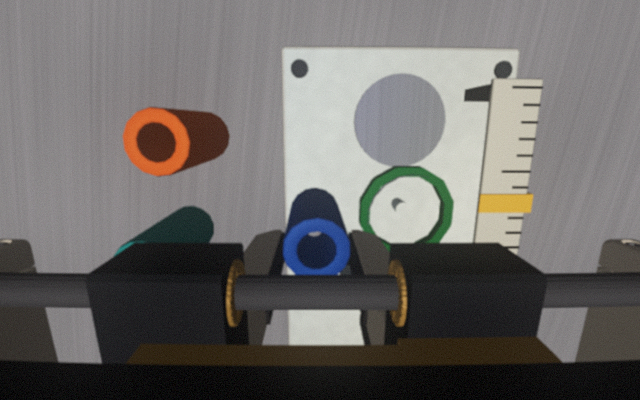

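apply_moves(steps=[20, 0, 0, -10, 0, 0, 0, 20, 0, 0, -25, 0, 0, 0, 20, 0, 0, -40, 0, 0, 0, 20, 0, 0, -55, 0, 0, 0, 20, 0, 0, -75, 0, 0, 0, 20, 0, 0, -90, 0, 0, 0, 20, 0, 0, -90, 0, 0, 0, 20, 0, 0, -90, 0, 0, 0])

```text
time: 3.7
tool_pos: [0.4594, -0.0013, 0.146]
tool_rot: [3.14, 0.0, 1.717]
ft_force: [-0.0, 0.1, -1.0]
gripper_width: 0.369
```

```bash
python3 - <<'E'
from h import *
delta((.4746,.3155,.14),1.719)
E
```

```text
shift mm [311.2033  61.1164   5.9851] turn [ 0.0012  0.0002 -0.0021] opening mm 34.28586517944476 t 3.7 F [-0.0415  0.1415 -0.9761] pos [ 0.4594 -0.0013  0.146 ] [3.1404 0.0002 1.7169] j [-0.0583 -0.356   1.9467  0.      1.5497 -0.2045]
```

apply_moves(steps=[20, 15, 3, 0, 0, 0, 0, 20, 45, 9, 0, 0, 0, 0, 20, 80, 16, 0, 0, 0, 0, 20, 115, 23, 0, 0, 0, 0, 20, 150, 30, 0, 0, 0, 0, 20, 185, 37, 0, 0, 0, 0, 20, 220, 44, 0, 0, 0, 0, 20, 250, 49, 0, 0, 0, 0])

```text
time: 4.37
tool_pos: [0.4705, 0.2552, 0.144]
tool_rot: [-3.14, 0.0, 1.717]
ft_force: [0.4, -0.1, 0.0]
gripper_width: 0.376
```

apply_moves(steps=[20, 25, 5, 0, 0, 0, 0, 20, 45, 9, 0, 0, 0, 0, 20, 61, 12, 0, 0, 0, 0, 20, 61, 12, 0, 0, 0, 0, 20, 61, 12, 0, 0, 0, 0])

```text
time: 4.78
tool_pos: [0.4739, 0.3153, 0.1444]
tool_rot: [-3.14, 0.001, 1.718]
ft_force: [0.6, 0.1, -0.9]
gripper_width: 0.369
```

```bash
python3 - <<'E'
from h import *
delta((.4746,.3155,.052),1.719)
snap('wrist','w3.png');snap('scene','s3.png')
a=np.hstack([cv2.imread('pics/w3.png')[:,100:500],cv2.imread('pics/s3.png')[:,200:600]]);cv2.imwrite('pics/c3.png',a)
E
```

```text
shift mm [ 0.1949  0.8306 92.3542] turn [-0.0015  0.0008 -0.0012] opening mm 34.36091907391173 t 4.7833 F [ 0.5551  0.0795 -0.9181] pos [0.4739 0.3153 0.1444] [-3.1401  0.0008  1.7178] j [ 0.5423 -0.0967  1.7334 -0.0002  1.5066  0.3953]
```

View pics/c3.png

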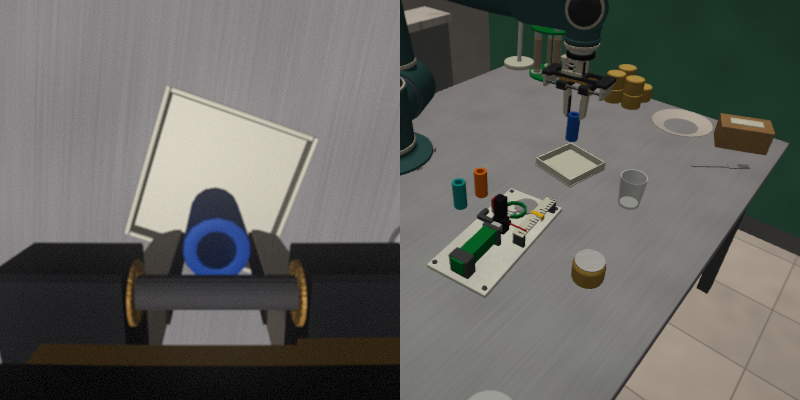

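```bash
python3 - <<'E'
from h import *
print(onz('wrist',(322,186),.028))
E
```

```text
[0.4798 0.3194 0.028 ]
```

apply_moves(steps=[20, 0, 1, 15, 0, 0, 0, 20, 0, 1, 40, 0, 0, 0, 20, 0, 1, 65, 0, 0, 0, 20, 0, 1, 80, 0, 0, 0, 20, 0, 1, 88, 0, 0, 0, 20, 0, 1, 92, 0, 0, 0, 20, 0, 1, 92, 0, 0, 0, 20, 0, 1, 92, 0, 0, 0])

```text
time: 5.55
tool_pos: [0.4758, 0.3153, 0.0545]
tool_rot: [3.14, -0.0, 1.716]
ft_force: [-0.2, 0.2, -0.0]
gripper_width: 0.369
```

apply_moves(steps=[20, 0, 0, 2, 0, 0, 0, 20, 0, 0, 4, 0, 0, 0, 20, 0, 0, 5, 0, 0, 0, 20, 0, 0, 5, 0, 0, 0])

```text
time: 5.88
tool_pos: [0.4756, 0.3156, 0.0492]
tool_rot: [3.141, -0.0, 1.717]
ft_force: [-0.7, -0.7, 3.9]
gripper_width: 0.373
```

Contact (about 4 N up). Release, then withdraw upwards.

apply_moves(steps=[40, 0, 0, 0, 0, 0, 0, 65, 0, 0, 0, 0, 0, 0, 65, 0, 0, 0, 0, 0, 0, 65, 0, 0, 0, 0, 0, 0, 65, 0, 0, -25, 0, 0, 0, 65, 0, 0, -60, 0, 0, 0, 65, 0, 0, -100, 0, 0, 0, 65, 0, 0, -130, 0, 0, 0])

```text
time: 6.55
tool_pos: [0.4754, 0.3154, 0.1813]
tool_rot: [3.14, -0.001, 1.717]
ft_force: [-0.4, 0.0, 0.0]
gripper_width: 0.647
```

```bash
python3 - <<'E'
from h import *
snap('wrist','w4.png');snap('scene','s4.png')
a=np.hstack([cv2.imread('pics/w4.png')[:,100:500],cv2.imread('pics/s4.png')[:,200:600]]);cv2.imwrite('pics/c4.png',a)
delta((.512,-.04,.185),1.719)
E
```

```text
shift mm [-357.6322  -17.0817   -1.9416] turn [ 0.0071 -0.0029 -0.0022] opening mm 60.498976446850804 t 6.65 F [ 0.5538 -0.0468  0.9484] pos [0.4769 0.3163 0.1842] [ 3.1345 -0.0029  1.7168] j [ 0.5411 -0.1115  1.6824 -0.      1.563   0.3951]
```

View pics/c4.png

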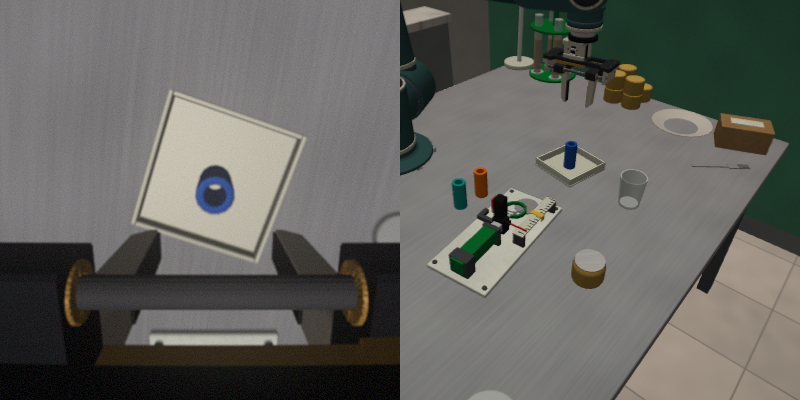

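```bash
python3 - <<'E'
from h import *
delta((.538,-.126,.2),1.719)
E
```

```text
shift mm [-446.4554   -3.7634  -17.1095] turn [ 0.0071 -0.0029 -0.0022] opening mm 60.498976446850804 t 6.65 F [ 0.5538 -0.0468  0.9484] pos [0.4769 0.3163 0.1842] [ 3.1345 -0.0029  1.7168] j [ 0.5411 -0.1115  1.6824 -0.      1.563   0.3951]
```

apply_moves(steps=[65, -30, 0, -5, 0, 0, 0, 65, -70, 0, -10, 0, 0, 0, 65, -110, -1, -17, 0, 0, 0, 65, -150, -1, -17, 0, 0, 0, 65, -190, -2, -17, 0, 0, 0, 65, -230, -2, -17, 0, 0, 0, 65, -270, -3, -17, 0, 0, 0, 65, -310, -3, -17, 0, 0, 0])

```text
time: 7.32
tool_pos: [0.5171, 0.0063, 0.1949]
tool_rot: [-3.141, -0.0, 1.717]
ft_force: [1.6, -0.2, -1.2]
gripper_width: 0.647
```

apply_moves(steps=[65, -40, 0, 0, 0, 0, 0, 65, -80, 0, 0, 0, 0, 0, 65, -115, 0, 0, 0, 0, 0, 65, -137, 0, 0, 0, 0, 0, 65, -137, 0, 0, 0, 0, 0, 65, -137, 0, 0, 0, 0, 0, 65, -137, 0, 0, 0, 0, 0])

```text
time: 7.9
tool_pos: [0.5372, -0.1269, 0.1948]
tool_rot: [-3.141, -0.0, 1.717]
ft_force: [0.7, 0.6, 0.5]
gripper_width: 0.647
```

```bash
python3 - <<'E'
from h import *
delta((.538,-.126,.2),1.719)
m=r.camera_model('wrist');np.save('w5.npy',m,allow_pickle=True)
snap('wrist','w5.png');a=cv2.imread('pics/w5.png')[:300,230:430];cv2.imwrite('pics/w5z.png',cv2.resize(a,None,fx=3,fy=2,interpolation=cv2.INTER_CUBIC))
E
```

```text
shift mm [ 0.7629  0.9368 -5.1728] turn [-0.0006 -0.0005 -0.0024] opening mm 60.18017340893322 t 7.9 F [0.7075 0.5815 0.4616] pos [ 0.5372 -0.1269  0.1948] [-3.141  -0.0005  1.7166] j [-0.2783 -0.1534  1.7032  0.0002  1.5926 -0.4241]
```

View pics/w5.png

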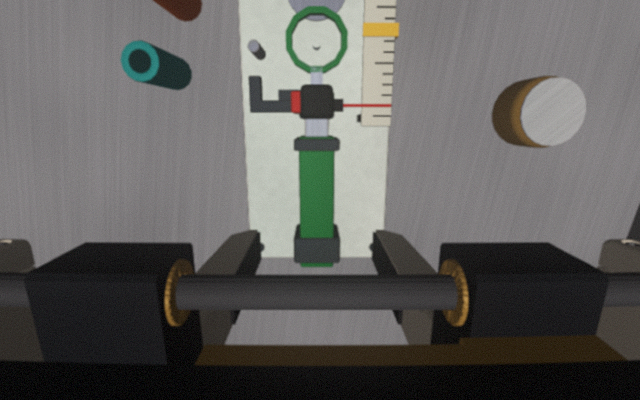

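View pics/w5z.png

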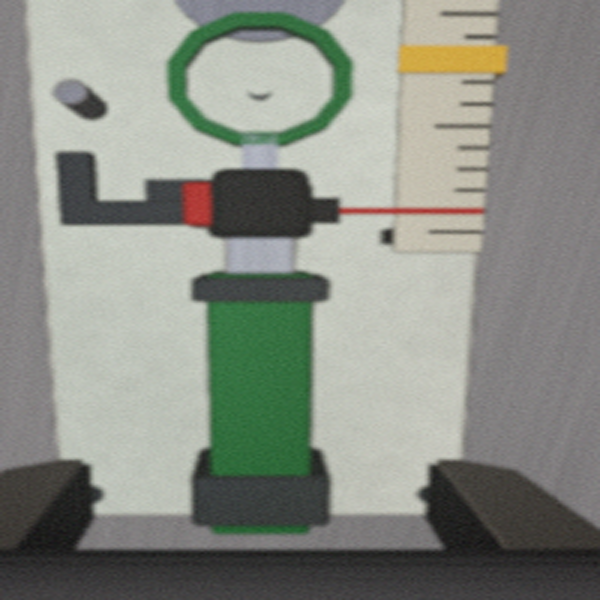

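```bash
python3 - <<'E'
from h import *
m=np.load('w5.npy',allow_pickle=True).item()
print('cam',-np.array(m['R']).T@m['t'])
a=1.7185;ex=np.array([np.cos(a),np.sin(a)]);ey=np.array([-ex[1],ex[0]])
O=np.array([.459,-.0012])-.085*ex-.060*ey
def st(p): return np.array([(p[:2]-O)@ex,(p[:2]-O)@ey,p[2]])
Z=lambda x,y:((x+.5)/3+229.5,(y+.5)/2-.5)
for n,p,z in (('tl',(213,172),.122),('tr',(309,172),.122),('bot',(261,238),.122),('bot@.064',(261,238),.064),('btn L top',(183,182),.113),('btnL bot',(183,226),.113),('btnbot@.083',(183,226),.083),('post',(70,92),.055),('pointer',(415,211),.05),('mark',(453,59),.05),('tickend',(455,232),.05)):
    X=onz('wrist',Z(*p),z,m); print(n,X,st(X))
E
```

```text
cam [ 0.5284 -0.063   0.387 ]
tl [ 0.5125 -0.0377  0.122 ] [0.041  0.0125 0.122 ]
tr [ 0.537  -0.0341  0.122 ] [ 0.041  -0.0123  0.122 ]
bot [ 0.5284 -0.0605  0.122 ] [0.0161 0.0001 0.122 ]
bot@.064 [ 0.5284 -0.06    0.064 ] [0.0166 0.     0.064 ]
btn L top [ 0.5045 -0.0418  0.113 ] [0.0381 0.0209 0.113 ]
btnL bot [ 0.5068 -0.0588  0.113 ] [0.021  0.0212 0.113 ]
btnbot@.083 [ 0.5044 -0.0584  0.083 ] [0.0218 0.0235 0.083 ]
post [ 0.4589 -0.0019  0.055 ] [0.0843 0.0602 0.055 ]
pointer [ 0.577  -0.0394  0.05  ] [ 0.0299 -0.0511  0.05  ]
mark [0.5765 0.0314 0.05  ] [ 0.1   -0.061  0.05 ]
tickend [ 0.5921 -0.0474  0.05  ] [ 0.0197 -0.0649  0.05  ]
```

```bash
python3 - <<'E'
from h import *
a=1.7185;ex=np.array([np.cos(a),np.sin(a)]);ey=np.array([-ex[1],ex[0]])
O=np.array([.459,-.0012])-.085*ex-.060*ey
p=O+.0285*ex+.001*ey; print(p)
delta((*p,.079),a)
E
```

```text
[ 0.5257 -0.0484]
shift mm [ 78.9092  -0.0252 116.0628] turn [-0.0003 -0.0004 -0.0011] opening mm 60.44560240987444 t 7.95 F [ 0.8566 -0.7313 -0.0232] pos [ 0.5373 -0.1265  0.195 ] [-3.1413 -0.0004  1.7174] j [-0.2776 -0.1537  1.7031  0.0002  1.5927 -0.4242]
```

apply_moves(steps=[65, 30, 0, 0, 0, 0, 0, 65, 60, 0, 0, 0, 0, 0, 65, 79, 0, 0, 0, 0, 0, 65, 79, 0, 0, 0, 0, 0, 65, 79, 0, 25, 0, 0, 0, 65, 79, 0, 55, 0, 0, 0, 65, 79, 0, 85, 0, 0, 0, 65, 79, 0, 105, 0, 0, 0])

```text
time: 8.62
tool_pos: [0.5249, -0.0484, 0.0877]
tool_rot: [-3.14, -0.0, 1.718]
ft_force: [0.6, 1.1, -1.1]
gripper_width: 0.653
```

apply_moves(steps=[65, 0, 0, 11, 0, 0, 0, 65, 0, 0, 11, 0, 0, 0, 65, 0, 0, 11, 0, 0, 0, 65, 0, 0, 11, 0, 0, 0])

```text
time: 8.95
tool_pos: [0.5266, -0.0491, 0.0811]
tool_rot: [3.14, 0.001, 1.717]
ft_force: [0.9, 0.3, -0.1]
gripper_width: 0.652
```

```bash
python3 - <<'E'
from h import *
delta((.5257,-.0484,.079),1.7185)
snap('wrist','w6.png');snap('scene','s6.png')
a=cv2.resize(cv2.imread('pics/s6.png')[140:300,220:420],None,fx=2,fy=2.5,interpolation=cv2.INTER_CUBIC)
cv2.imwrite('pics/c6.png',np.hstack([cv2.imread('pics/w6.png')[:,120:520],a]))
E
```

```text
shift mm [ 0.836  -0.8383  2.1031] turn [ 0.0019  0.0006 -0.0014] opening mm 60.64828399713658 t 8.95 F [ 0.8612  0.2825 -0.088 ] pos [ 0.5266 -0.0491  0.0811] [3.1396 0.0006 1.7171] j [-0.1412 -0.1549  1.8903  0.      1.4042 -0.2876]
```

View pics/c6.png

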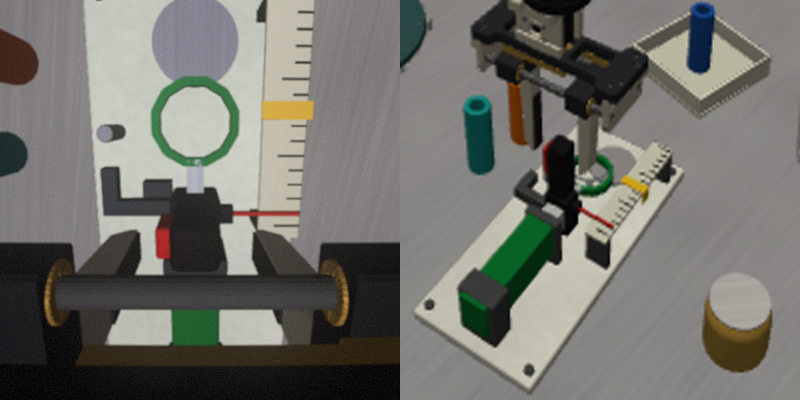

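```bash
python3 - <<'E'
from h import *
im=cv2.imread('pics/w6.png');cv2.imwrite('pics/w6z.png',cv2.resize(im[170:300,240:400],None,fx=4.5,fy=4.5,interpolation=cv2.INTER_CUBIC))
im=cv2.imread('pics/s6.png');cv2.imwrite('pics/s6z.png',cv2.resize(im[140:250,250:370],None,fx=5,fy=5,interpolation=cv2.INTER_CUBIC))
o=r.get_obs();R=Ro.from_euler('xyz',o['tool_rot']).as_matrix()
for y in (-.0304,.0304):
    P=o['tool_pos']+R@np.array([0,y,0]); q=proj('scene',P)[0]; print('tip',y,q,(q-[250,140])*5)
a=1.7185;ex=np.array([np.cos(a),np.sin(a)]);ey=np.array([-ex[1],ex[0]])
O=np.array([.459,-.0012])-.085*ex-.060*ey
C=[[*(O+(.0285+dx)*ex+dy*ey),.122] for dx,dy in ((.013,-.013),(.013,.013),(-.013,.013),(-.013,-.013))]
print('scene top',(proj('scene',C)-[250,140])*5); print('wrist top',(proj('wrist',C)-[240,170])*4.5)
E
```

```text
tip -0.0304 [289.0096 207.0718] [195.048  335.3588]
tip 0.0304 [310.2    216.0984] [300.9999 380.492 ]
scene top [[286.5006 283.5529]
 [240.2245 264.7955]
 [208.0197 293.4486]
 [254.7843 312.866 ]]
wrist top [[460.0868 263.74  ]
 [219.9659 264.153 ]
 [224.9731 483.5021]
 [455.7322 483.0374]]
```

View pics/w6z.png

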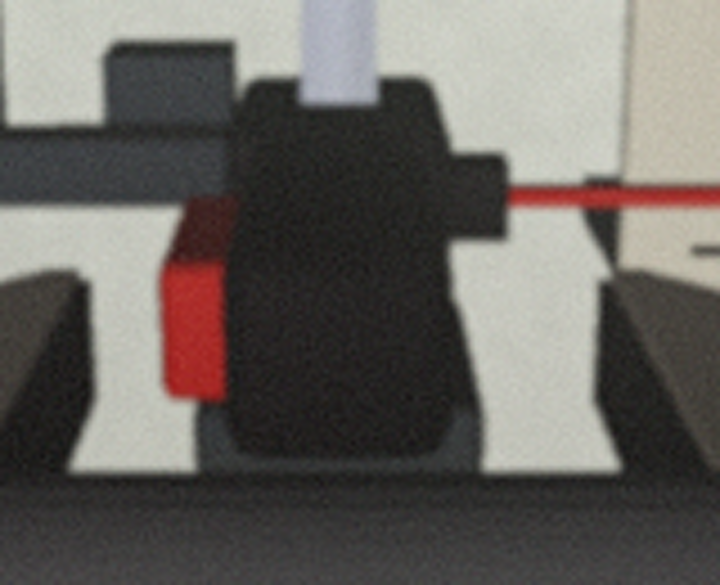

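View pics/s6z.png

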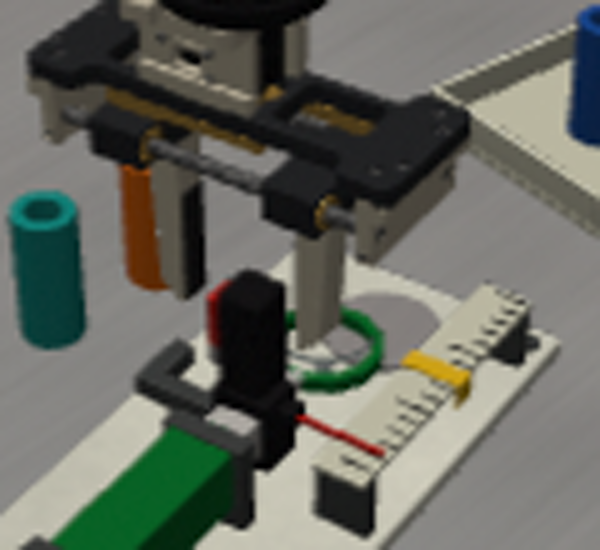

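```bash
python3 - <<'E'
from h import *
o=r.get_obs();R=Ro.from_euler('xyz',o['tool_rot']).as_matrix()
for dx in (-.0075,.0075):
  for y in (-.0304,.0304):
    P=[o['tool_pos']+R@np.array([dx,y,z]) for z in (0,-.019,-.04)]; print(dx,y,'w6z',((proj('wrist',P)-[240,170])*4.5).tolist(),'s6z',((proj('scene',P)-[250,140])*5).tolist())
# s4 check
R=Ro.from_euler('xyz',[3.14,-.001,1.717]).as_matrix()
for y in (-.0304,.0304): print(proj('scene',np.array([.4769,.3163,.183])+R@np.array([0,y,0]))-[200,0]+[400,0])
E
```

```text
-0.0075 -0.0304 w6z [[120.00861409838905, 316.19603178515877], [98.01136437892856, 369.2521954860424], [68.04801607878983, 441.5836743712883]] s6z [[185.84261534693042, 343.6673912346772], [184.41444881389714, 312.4958281462473], [182.79650244290053, 277.16810642070556]]
-0.0075 0.0304 w6z [[557.3954292342846, 316.3918780729021], [578.7502063650984, 369.4641320374996], [607.8387551319405, 441.81747699451773]] s6z [[292.10560998163174, 389.244763897471], [291.9380009981552, 357.82642314810204], [291.748178816448, 322.1954554001793]]
0.0075 -0.0304 w6z [[116.03521662474108, 212.6509464161873], [93.15356826493621, 256.3191727258897], [61.82591046998212, 316.15130658378644]] s6z [[204.161820006872, 327.1328822991087], [202.96416259729227, 296.0801013525453], [201.6077352076394, 260.89605389025223]]
0.0075 0.0304 w6z [[561.3588774174465, 212.85832370276773], [583.5828122763478, 256.54446818596114], [614.0103004083926, 316.400995888028]] s6z [[309.8034584005782, 371.8285012676313], [309.85165012870823, 340.5238211184525], [309.9064812350744, 305.03137785048114]]
[[565.292  110.7876]]
[[584.78   116.3548]]
```

```bash
python3 - <<'E'
from h import *
print(r.grip_depth,[x for x in dir(r) if not x.startswith('_')])
im=cv2.imread('pics/s3.png');cv2.imwrite('pics/s3z.png',cv2.resize(im[40:160,330:430],None,fx=5,fy=5,interpolation=cv2.INTER_CUBIC))
R=Ro.from_euler('xyz',[-3.1401,.0008,1.7178]).as_matrix();p=np.array([.4739,.3153,.1444])
for dx,y in ((0,0),(-.0075,-.018),(-.0075,.018),(.0075,-.018),(.0075,.018)):
    print(dx,y,((proj('scene',[p+R@np.array([dx,y,z]) for z in (.044,0,-.02,-.036,-.04)])-[330,40])*5).round().tolist())
E
```

```text
0.0188 ['PlanningError', 'camera', 'camera_model', 'finish_job', 'get_obs', 'grip_depth']
0 0 [[206.0, 495.0], [213.0, 428.0], [216.0, 397.0], [219.0, 371.0], [220.0, 364.0]]
-0.0075 -0.018 [[173.0, 492.0], [179.0, 425.0], [182.0, 393.0], [184.0, 368.0], [185.0, 361.0]]
-0.0075 0.018 [[228.0, 510.0], [235.0, 442.0], [239.0, 410.0], [242.0, 384.0], [243.0, 378.0]]
0.0075 -0.018 [[184.0, 482.0], [191.0, 415.0], [194.0, 383.0], [196.0, 358.0], [197.0, 351.0]]
0.0075 0.018 [[239.0, 499.0], [247.0, 432.0], [251.0, 400.0], [254.0, 374.0], [254.0, 368.0]]
```

View pics/s3z.png

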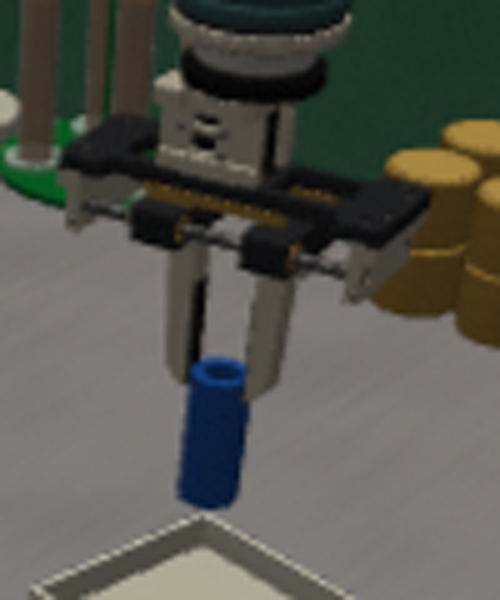

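apply_moves(steps=[65, 0.8, -0.8, 6, 0, 0, 0, 65, 0.8, -0.8, 12, 0, 0, 0, 65, 0.8, -0.8, 19, 0, 0, 0, 65, 0.8, -0.8, 19, 0, 0, 0, 65, 0.8, -0.8, 19, 0, 0, 0])

```text
time: 9.47
tool_pos: [0.5246, -0.0484, 0.0597]
tool_rot: [-3.141, -0.0, 1.717]
ft_force: [0.1, 0.5, -0.7]
gripper_width: 0.647
```

```bash
python3 - <<'E'
from h import *
delta((.5257,-.0484,.062),1.7185)
w=snap('wrist','w7.png');s=snap('scene','s7.png')
a=cv2.resize(cv2.imread('pics/s7.png')[140:240,250:350],None,fx=4,fy=4,interpolation=cv2.INTER_CUBIC)
b=cv2.resize(cv2.imread('pics/w7.png')[130:330,220:420],None,fx=2,fy=2,interpolation=cv2.INTER_CUBIC)
cv2.imwrite('pics/c7.png',np.hstack([b,a]))
E
```

```text
shift mm [-0.1261  1.0514 -2.2581] turn [-0.0011 -0.0003 -0.0017] opening mm 60.21478025300794 t 9.4667 F [ 0.0876  0.4883 -0.6838] pos [ 0.5246 -0.0484  0.0597] [-3.1405 -0.0003  1.7168] j [-0.1405 -0.1413  1.9141 -0.      1.3699 -0.2865]
```

View pics/c7.png

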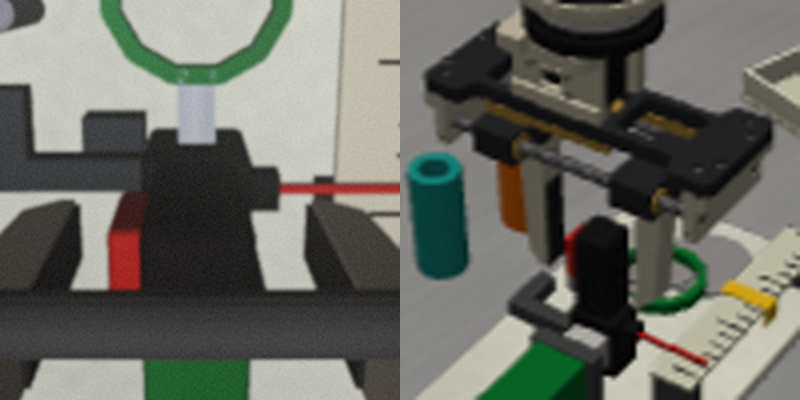

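apply_moves(steps=[65, 0, 0.5, 4, 0, 0, 0, 65, 0, 0.5, 4, 0, 0, 0, 45, 0, 0.5, 4, 0, 0, 0, 20, 0, 0.5, 4, 0, 0, 0, 15, 0, 0.5, 4, 0, 0, 0, 15, 0, 0.5, 4, 0, 0, 0, 15, 0, 0.5, 4, 0, 0, 0, 15, 0, 0.5, 4, 0, 0, 0])

```text
time: 10.23
tool_pos: [0.5254, -0.0484, 0.0566]
tool_rot: [-3.141, 0.0, 1.717]
ft_force: [6.2, 0.8, -4.6]
gripper_width: 0.286
```

apply_moves(steps=[15, 0, 0, 0, 0, 0, 0, 15, 0, 0, 0, 0, 0, 0, 15, 0, 0, 0, 0, 0, 0])

```text
time: 10.48
tool_pos: [0.5255, -0.0484, 0.0565]
tool_rot: [-3.142, 0.0, 1.717]
ft_force: [0.0, 0.1, 3.3]
gripper_width: 0.284
```

```bash
python3 - <<'E'
from h import *
delta((.5257,-.0484,.057),1.7185)
w=snap('wrist','w8.png');s=snap('scene','s8.png')
a=cv2.resize(cv2.imread('pics/s8.png')[140:240,250:350],None,fx=4,fy=4,interpolation=cv2.INTER_CUBIC)
b=cv2.resize(cv2.imread('pics/w8.png')[130:330,220:420],None,fx=2,fy=2,interpolation=cv2.INTER_CUBIC)
cv2.imwrite('pics/c8.png',np.hstack([b,a]))
E
```

```text
shift mm [-0.0014  0.2165 -0.4649] turn [-0.      0.0001 -0.0017] opening mm 26.37542607348338 t 10.4833 F [0.0204 0.1221 3.3459] pos [ 0.5255 -0.0484  0.0565] [-3.1416  0.0001  1.7168] j [-0.1402 -0.1376  1.9163 -0.0001  1.3629 -0.2862]
```

View pics/c8.png

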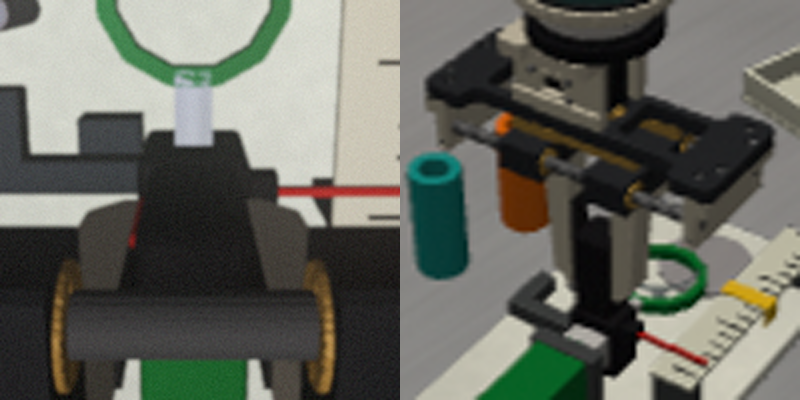

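apply_moves(steps=[15, 3, 0, 0, 0, 0, 0, 15, 8, 0, 0, 0, 0, 0, 15, 15, 0, 0, 0, 0, 0, 15, 23, 0, 0, 0, 0, 0, 15, 31, 0, 0, 0, 0, 0, 15, 38, 0, 0, 0, 0, 0, 15, 40, 0, 0, 0, 0, 0, 15, 40, 0, 0, 0, 0, 0])

```text
time: 11.25
tool_pos: [0.5196, -0.0083, 0.0566]
tool_rot: [3.141, 0.0, 1.717]
ft_force: [-0.1, -2.7, 5.3]
gripper_width: 0.284
```

```bash
python3 - <<'E'
from h import *
delta((.5255,-.0484,.0565),1.7185)
m=r.camera_model('wrist');np.save('w9.npy',m,allow_pickle=True)
w=snap('wrist','w9.png');s=snap('scene','s9.png')
a=cv2.resize(cv2.imread('pics/s9.png')[140:240,250:350],None,fx=4,fy=4,interpolation=cv2.INTER_CUBIC)
b=cv2.imread('pics/w9.png')[:,200:600]
cv2.imwrite('pics/c9.png',np.hstack([b,a]))
E
```

```text
shift mm [-40.5734  -0.0223   0.0651] turn [ 0.0001  0.     -0.001 ] opening mm 26.456860263430908 t 11.25 F [-0.1261 -2.7219  5.2893] pos [ 0.5196 -0.0083  0.0566] [3.1415 0.     1.7175] j [-0.065  -0.1564  1.9329 -0.      1.365  -0.2116]
```

View pics/c9.png

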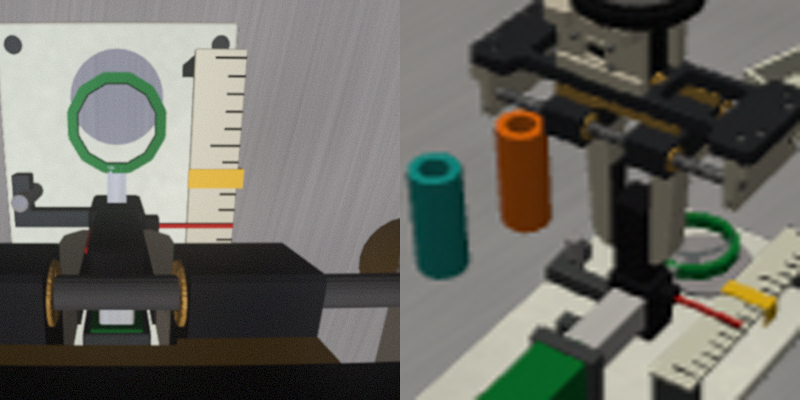

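```bash
cat >> h.py <<'E'
def gap(cam,fn,m=None):
    a=1.7185;ex=np.array([np.cos(a),np.sin(a)]);ey=np.array([-ex[1],ex[0]])
    O=np.array([.459,-.0012])-.085*ex-.060*ey
    hsv=cv2.cvtColor(cv2.imread('pics/'+fn),cv2.COLOR_BGR2HSV);H,S,V=[hsv[:,:,i].astype(int) for i in range(3)]
    res={}
    for n,mask in (('yel',(H>18)&(H<30)&(S>130)&(V>110)),('red',((H<8)|(H>172))&(S>120)&(V>70))):
        ys,xs=np.nonzero(mask)
        P=np.array([onz(cam,(x,y),.05,m) for x,y in zip(xs,ys)])
        s=np.stack([(P[:,:2]-O)@ex,(P[:,:2]-O)@ey],1)
        k=(s[:,1]<-.046)&(s[:,1]>-.076)&(s[:,0]>-.01)&(s[:,0]<.18); s=s[k]
        res[n]=s; print(cam,n,len(s),'x mean %.1f min %.1f max %.1f'%tuple(1000*np.array([s[:,0].mean(),s[:,0].min(),s[:,0].max()])) if len(s) else '','y',s[:,1].min() if len(s) else '',s[:,1].max() if len(s) else '')
    if len(res['red']) and len(res['yel']): print('gap mm',1000*(res['yel'][:,0].mean()-res['red'][:,0].mean()))
E
python3 - <<'E'
from h import *
gap('wrist','w9.png',np.load('w9.npy',allow_pickle=True).item()); gap('scene','s9.png'); gap('scene','s8.png');gap('wrist','w5.png',np.load('w5.npy',allow_pickle=True).item())
E
```

```text
wrist yel 885 x mean 98.2 min 1.2 max 105.5 y -0.07597414970729675 -0.04600583800503496
wrist red 176 x mean 69.1 min 68.1 max 70.1 y -0.07387650661538982 -0.046008629165875815
gap mm 29.123223668866313
scene yel 44 x mean 102.6 min 96.0 max 109.5 y -0.0754817314283845 -0.04678609152997349
scene red 15 x mean 75.7 min 72.9 max 78.4 y -0.06840639992630367 -0.04645348538166774
gap mm 26.850354994598298
scene yel 44 x mean 102.6 min 96.0 max 109.5 y -0.0754817314283845 -0.04678609152997349
scene red 13 x mean 35.7 min 33.6 max 37.9 y -0.06911011430462614 -0.047644783088061256
gap mm 66.89047324838415
wrist yel 414 x mean 100.1 min 94.1 max 105.6 y -0.07593356565295388 -0.04600390456281782
wrist red 69 x mean 30.0 min 29.2 max 31.1 y -0.07311207256630177 -0.04612133946039127
gap mm 70.172718642973
```

apply_moves(steps=[15, 5, 0, 0, 0, 0, 0, 15, 12, 0, 0, 0, 0, 0, 15, 20, 0, 0, 0, 0, 0, 15, 26, 0, 0, 0, 0, 0, 15, 30, 0, 0, 0, 0, 0, 15, 30, 0, 0, 0, 0, 0, 15, 30, 0, 0, 0, 0, 0, 15, 30, 0, 0, 0, 0, 0])

```text
time: 12.02
tool_pos: [0.5153, 0.021, 0.0566]
tool_rot: [-3.142, 0.0, 1.717]
ft_force: [-1.4, -3.3, 5.6]
gripper_width: 0.283
```

```bash
python3 - <<'E'
from h import *
delta((.5255,-.0484,.0565),1.7185)
m=r.camera_model('wrist');np.save('w10.npy',m,allow_pickle=True)
w=snap('wrist','w10.png');s=snap('scene','s10.png');snap('top','t10.png')
gap('wrist','w10.png',m); gap('scene','s10.png'); gap('top','t10.png')
a=cv2.resize(cv2.imread('pics/s10.png')[150:230,290:370],None,fx=5,fy=5,interpolation=cv2.INTER_CUBIC)
b=cv2.resize(cv2.imread('pics/w10.png')[140:280,320:460],None,fx=2.857,fy=2.857,interpolation=cv2.INTER_CUBIC)
cv2.imwrite('pics/c10.png',np.hstack([b,a[:b.shape[0]]]))
E
```

```text
shift mm [-70.1111   0.0207   0.0634] turn [-0.      0.     -0.0015] opening mm 26.344745166802422 t 12.0167 F [-1.4275 -3.28    5.6013] pos [0.5153 0.021  0.0566] [-3.1416  0.      1.717 ] j [-0.0088 -0.1656  1.9409 -0.      1.3663 -0.1549]
wrist yel 539 x mean 98.9 min 28.4 max 105.6 y -0.07595853397913388 -0.0460382190911094
wrist red 171 x mean 98.7 min 97.6 max 99.7 y -0.0737786037335263 -0.04602867798939402
gap mm 0.24005761284140448
scene yel 27 x mean 100.4 min 96.0 max 109.0 y -0.0754817314283845 -0.04678609152997349
scene red 11 x mean 106.2 min 104.2 max 108.2 y -0.06737395908106902 -0.04695541400708548
gap mm -5.820372922002076
top yel 0  y  
top red 0  y
```

View pics/c10.png

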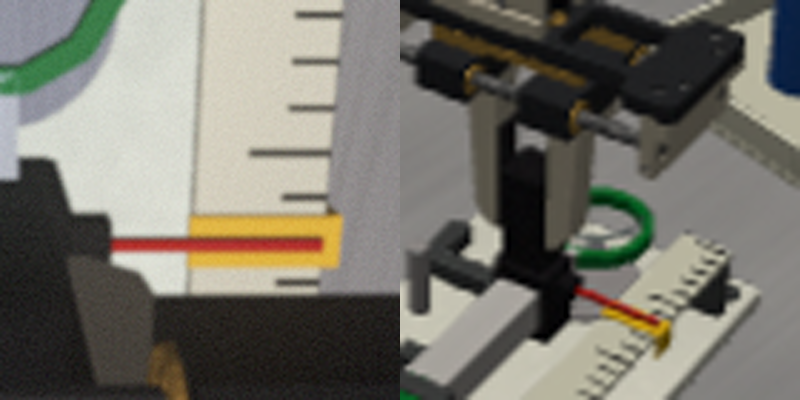

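apply_moves(steps=[15, 0, 0, 0, 0, 0, 0, 15, 0, 0, 0, 0, 0, 0, 15, 0, 0, 0, 0, 0, 0, 15, 0, 0, 0, 0, 0, 0, 15, 0, 0, 0, 0, 0, 0, 15, 0, 0, 0, 0, 0, 0])

```text
time: 12.67
tool_pos: [0.5153, 0.0209, 0.0565]
tool_rot: [-3.142, -0.0, 1.717]
ft_force: [-0.7, -3.1, 6.0]
gripper_width: 0.281
```

```bash
python3 - <<'E'
from h import *
delta((.5255,-.0484,.0565),1.7185)
m=r.camera_model('wrist');snap('wrist','w11.png');snap('scene','s11.png')
gap('wrist','w11.png',m);gap('scene','s11.png')
E
```

```text
shift mm [-70.0506   0.0573   0.027 ] turn [-0.0001 -0.     -0.0017] opening mm 26.14753518476804 t 12.6667 F [-0.6896 -3.1419  5.9926] pos [0.5153 0.0209 0.0565] [-3.1415 -0.      1.7168] j [-0.0089 -0.1656  1.9409  0.      1.3663 -0.155 ]
wrist yel 558 x mean 98.4 min 32.2 max 106.2 y -0.0759577320382327 -0.04610277480292984
wrist red 172 x mean 98.5 min 97.5 max 99.6 y -0.07377830636549963 -0.046028544014877715
gap mm -0.10787340905629716
scene yel 27 x mean 100.4 min 96.0 max 109.0 y -0.0754817314283845 -0.04678609152997349
scene red 11 x mean 106.2 min 104.2 max 108.2 y -0.06737395908106902 -0.04695541400708548
gap mm -5.820372922002076
```

View pics/s11.png

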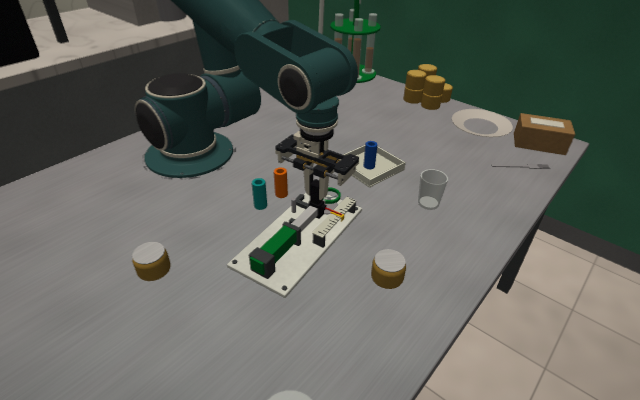

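```bash
python3 -c "
from h import *
print(r.finish_job())"
```

```text
the job is handed in; nothing more can be done
None
```

The job is handed in at about 12.8 s. The blue sleeve came straight up off its post and stands upright in the white tray. I then squeezed the grip and drew the boom out about 70 mm. The arm is still holding it there with the button in.

**Last checks**
- **Button:** the gripper reads 26.1–26.4 mm. It read 34.4 mm on the 36 mm sleeve, so the true width is about 28 mm, which means the button is fully in.
- **Pointer on the mark:** the wrist camera puts the pointer within about 0.6 mm of the mark's middle, and it held steady for half a second.
- **Forces:** about 7 N on the tool in the last reading, and no more than about 8 N in any reading after a move.
- **Other things:** in the last scene picture the cans, beaker and look-alike sleeves look where they were.

**What disagreed**
- **Scene camera:** it showed the pointer 5.8 mm past the mark's middle. Part of the mark is hidden in that view, and the pointer sits higher than the scale. That camera was already about 3 mm off before the pull, in the same direction, and its own before-and-after difference gives 70.5 mm of travel, which agrees with the wrist view.
- **Finger tips:** in the pictures they sit about 25 mm behind the reported TCP. The sleeve was therefore held near its top, and I lowered the hand about 25 mm further on the grip so the pads covered the button.

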